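# Pin the bush plate to its alignment jig

## Robot

A 6-joint arm with a two-finger parallel gripper is mounted at the origin on a cart in front of the work surface, level with it; the furniture and walls round the work are solid. World frame = base frame: x ahead of the robot, y to its left, z up, the work surface at z = 0. Lengths are in mm, angles in rad, forces in N, time in s.
With the tool pointing down it reaches from about 300 to 850 mm from the base axis. Payload 4.2 kg.
Tool frame: the origin (TCP) lies at the very end of the fingers, on their centre line; the grasp point (between the pads) lies 19 mm behind it; z points along the fingers, x is the direction in which the jaws open and shut, and the axes are right-handed (so a half turn about z gives the same grasp; the last joint's range is limited). The gripper opens to 91 mm and grips with 3 to 60 N. Pads are 32 mm wide; open, the fingers measure 118 mm over their backs; the gripper's body (76 mm by 178 mm) begins 60 mm behind the grasp point.
Start: joints at [1.225, 0.32, 1.565, -0, 1.257, -0.02], TCP at [184.041, 544.768, 213.976] pointing down, gripper open.
Joint ranges: [-3.11, 3.11], [-0.84, 2.01], [0.21, 2.61], [-1.34, 4.49], [0.05, 2.63], [-2.56, 2.56]. Speed limits (rad/s): [2.57, 2.57, 3.14, 3.14, 3.14, 3.14].

## Interface

Orientations are given as a unit quaternion [x, y, z, w].
In Python, from bench import bot gives the robot as it stands.
- The arm moves only by the tool move_arm, never from a script. Its argument "motion" is one flat list of numbers, 5 for each row, row after row: the closure, from -1 (fully open) to 1 (shut), then the shift along the tool's x, y, z scaled (see below), then the turn about the tool's z scaled (see below). A call has 1 to 12 rows; each row is the pose to reach, as a shift and turn from the pose measured when the call began, along the tool's axes at that moment; what a row does not reach only later rows make up. The controller multiplies each number of a shift by 0.25 m and each number of a turn by 90 degrees. A row lasts 1/12 s, in which the tool goes at most 41.7 mm and 7.16 degrees, less where a joint would pass 70% of its speed; a pose out of reach is approached as far as the arm can. A call with a number of a shift or a turn outside -1 to 1 is refused whole. A call with a gripper value outside its range is refused whole. The fingers move at their own pace and stop on an object; "force" is the grip in N (left out, the last holds). Time passes only in rows, so rows that repeat a pose let the fingers close. It gives the time, the measured TCP pose, the force and the opening at its end, in the units of the state.
- bot.read_state(): the state, without advancing time (a new reading comes with each control period).
- bot.capture(name): name is "side" or "top" or "wrist"; returns a dict with "color" (480x640x3 uint8, red, green, blue), "depth" (480x640 float32, mm along the optical axis (not along the pixel's ray), 0 where there is no reading), "fx", "fy", "cx", "cy" (pixels), "R" (3x3) and "t" (3): a world point X has camera coordinates R X + t. Camera axes: x right, y down, z forward; pixel columns grow to the right and rows downward; lengths in mm; the calibration is good to about 2 mm. A picture is of the moment at which its call begins.
- bot.sign_off(): hands the job in, once; it reports no verdict.
Trained networks look in a picture, given as the dict that the camera call returned (one of the last four; its "shot" number tells which), for a name from the list of things; names that differ only in an ending like _2 or _b are one class to them, and where a whole thing is asked for, a point or a joint stands for the part that bears it (a point fixed in the world has none). Each returns a list of dicts, best first, with "score" (0 to 1); they miss things now and then, are a little off and sometimes report something else, mostly with a low value. They report only what shows in the picture. A call takes as long as a camera call. They do not tell look-alikes from the thing itself.
- bot.cut_out(label, picture): "mask" (480x640 bool, what is visible of it) and "pixel" ([column, row] in pixels, amid what is visible of it).
The state is a dict: "clock": time; "q": joint angles; "joint_vel": joint speeds; "tau": joint torques, N m; "eef_pos": TCP position; "ee_rot": TCP orientation; "contact_force": force on the tool from outside, world axes, zero at the start; "torque": the same for the moment, N m; "finger_gap": finger opening in mm.
Only numpy, scipy, OpenCV 4.12 (cv2) and the standard library are available. Lean on these libraries where they do the work, as an engineer would, in place of code of your own. Each camera call takes 0.05 s, during which the arm holds its last target.

## Task

Lay the loose bush plate flat across the top edges of the jig's two upright walls, with its bush straight above the jig's lower bush, and let go of it. Then draw the guide pin out of its stand by the knob and thread it nose first down through the upper bush and on through the lower one, until the whole tapered nose has come out below the lower bush but does not touch the base plate. Finish still holding the pin there by its knob, upright through both bushes, as if a helper were about to clamp the plate; leave the nut, the thumb screw and the two clamp dogs where they are.

Things in the scene. Friction and masses are not known exactly. Their poses are not given: they have to be found in the camera images.
- jig: Alignment jig, fixed to the table. Origin on the table under the middle of its dark base plate (90 x 130 x 10 mm in x, y, z; z up). Two upright bright steel walls, 60 mm long in x, 8 mm thick, at y = -45 and +45 mm, tops at z = 85 mm. Between them a crossbar, 40 mm wide in x, z 44 to 60 mm, carries the lower bush; below the crossbar 34 mm are open down to the base plate
- lower_bush (a point): Centre of the upper mouth of the lower bush, on the jig's crossbar: jig frame (0, 18, 63) mm, axes as the jig's. A brass collar of 23 mm outer diameter standing 3 mm above the crossbar; vertical through bore of 13 mm, which ends below at jig z = 44 mm
- bush_plate: Loose bright steel plate 44 x 116 x 14 mm (x, y, z), 0.2 kg, flat on the table, collar up. Origin mid-underside, z up. Laid parallel to the jig with its origin straight above the jig's, at z = 85 mm, its bush is over the lower bush. Pick it from above across the 44 mm, at the middle. Starts within 50 degrees of the jig's yaw (no half turn). On the walls it stays loose: the pin can shift it some mm
- upper_bush (a point): Centre of the upper mouth of the upper bush, on the bush plate: plate frame (0, 18, 17) mm, that is 18 mm off the plate's middle along its long axis. Brass collar of 23 mm outer diameter standing 3 mm above the plate; through bore of 13 mm
- guide_pin: Steel guide pin, 0.12 kg, hanging upright in its stand. Origin at the point of its nose (lower end), z up towards the knob. Nose tapers from 3 to 10 mm diameter over 12 mm; shank 10 mm diameter up to z = 105 mm; dark knurled round knob of 26 mm diameter from z = 105 to 139 mm. At the start the knob's underside rests on the stand's top, nose 13 mm above the table
- pin_stand: Stand for the guide pin, fixed to the table; it and the bush plate may have swapped areas. Origin under its middle, on the table. Base 70 x 66 x 8 mm, two thin cheeks, top plate 44 x 56 mm whose upper face is 118 mm above the table, with a vertical 14 mm hole in the middle that the pin hangs in
- acorn_nut: Bystander: steel acorn nut 24 x 27 x 30 mm standing on the table, origin under its middle
- knurled_screw: Bystander: thumb screw 20 x 20 x 29 mm standing on its head, origin under its middle
- dog_a: Bystander: cast clamp dog 31 x 39 x 12 mm on the table, origin under its middle
- dog_b: Bystander: cast clamp dog like the other, 31 x 39 x 12 mm, origin under its middle
Not all that is in view belongs to the job. Leave any pink look-alike of the bush_plate alone.

How it is judged:
By the outcome, as a careful person would: the job done as asked, in the order asked, and still so for the second after the job is handed in, while the arm keeps its last pose, push and grip.
It also fails if it takes over 58 s, if anything falls off the work surface, if the arm or the gripper's body presses on something with over 40 N, if the wrist force passes 120 N, or if a joint passes its speed limit or range.

## Working session

There is one attempt and no reset: what is moved stays moved. The work goes in short steps, Python scripts to look and compute and a tool call to move; the robot and the scene stay as the last step left them, time stands still between calls to the robot, and variables do not carry over. Pictures are saved under pics/ and viewed, and the job is handed in when it is done.

Besides the shell and the picture viewer there is one more tool, called after "Emit:" by a JSON object that holds its "api" and its "payload", one argument or row to a line. move_arm: Moves the arm, as the interface text tells. Its arguments: {"type":"object","properties":{"motion":{"type":"array","items":{"type":"number"}},"force":{"type":"number"}},"required":["motion"]}

```bash
ls; mkdir -p pics; cat > h.py <<'E'
import numpy as np, cv2
from bench import bot
def save(n,im): cv2.imwrite('pics/'+n+'.png',cv2.cvtColor(np.ascontiguousarray(im),cv2.COLOR_RGB2BGR))
def cloud(p):
    d=p['depth'].astype(float); v,u=np.mgrid[0:480,0:640]
    c=np.stack([(u-p['cx'])/p['fx']*d,(v-p['cy'])/p['fy']*d,d],-1)
    X=(c-np.array(p['t']))@np.array(p['R'])
    X[d<=0]=np.nan
    return X
def proj(p,X):
    c=np.asarray(X)@np.array(p['R']).T+np.array(p['t'])
    return np.stack([c[...,0]/c[...,2]*p['fx']+p['cx'],c[...,1]/c[...,2]*p['fy']+p['cy']],-1)
E
python3 - <<'E'
from h import *
import pickle
s=bot.read_state();print(s)
P={}
for n in('side','top','wrist'):
    p=bot.capture(n);P[n]=p;save(n+'0',p['color'])
    print(n,p['fx'],p['cx'],p['cy'],np.round(p['R'],3).tolist(),np.round(p['t'],1))
    if n!='wrist':
      X=cloud(p)
      for l in ['jig','lower_bush','bush_plate','upper_bush','guide_pin','pin_stand','acorn_nut','knurled_screw','dog_a']:
        for r in bot.cut_out(l,p)[:3]:
            m=r['mask'];print(n,l,round(r['score'],2),np.round(r['pixel']),m.sum(),np.round(np.nanmedian(X[m],axis=0)) if m.any() else '')
pickle.dump(P,open('P0.pkl','wb'))
E
```

```text
pics
{'clock': 0.0, 'q': array([ 1.22497721e+00,  3.20287025e-01,  1.56570979e+00,  2.48823773e-06,
        1.25744018e+00, -1.99795998e-02]), 'joint_vel': array([ 0.00022841, -0.00087016,  0.00072235,  0.00039537, -0.00039259,
       -0.00118788]), 'tau': array([ 3.59157621e-04, -4.12453079e+01, -2.31972599e+01,  7.27389520e-02,
        4.58350161e-02, -1.61919270e-04]), 'eef_pos': array([183.86487268, 544.24263926, 213.11117709]), 'ee_rot': array([ 8.12435797e-01,  5.83049934e-01, -7.60465585e-04,  5.21620902e-04]), 'contact_force': array([-0.30640605, -0.23137313,  0.42543964]), 'torque': array([-0.00667039, -0.0351118 , -0.01434064]), 'finger_gap': 90.96009285704211}
side 512.8908300169736 320.2235904560693 242.79808615569945 [[0.932, -0.362, -0.017], [-0.243, -0.59, -0.77], [0.269, 0.722, -0.638]] [-464.9  322.3  586. ]
side jig 0.87 [286. 378.] 6468 [454.  -4.  40.]
side lower_bush 0.9 [288. 376.] 6446 [454.  -4.  40.]
side bush_plate 0.96 [280. 290.] 1482 [500. 188.  14.]
side bush_plate 0.83 [348. 254.] 1250 [639. 232.  13.]
side upper_bush 0.94 [345. 253.] 1275 [639. 235.  1
[... 718 characters left out ...]
1809 [639. 243.  14.]
top upper_bush 0.78 [320. 303.] 1858 [501. 198.  14.]
top upper_bush 0.64 [292. 218.] 1816 [640. 243.  14.]
top upper_bush 0.55 [426. 328.] 4365 [461.  20.  22.]
top guide_pin 0.73 [228. 353.] 360 [428. 319. 151.]
top pin_stand 0.64 [242. 338.] 1684 [437. 310. 115.]
top acorn_nut 0.49 [402. 252.] 197 [585.  53.  23.]
top knurled_screw 0.72 [214. 208.] 385 [649. 374.  12.]
top knurled_screw 0.53 [376. 158.] 106 [745.  97.   9.]
top dog_a 0.78 [204. 272.] 408 [542. 384.  12.]
top dog_a 0.69 [216. 206.] 386 [650. 374.  12.]
wrist 423.3868842661499 325.944305911946 244.070769849255 [[0.32, 0.947, 0.001], [0.914, -0.309, 0.263], [0.25, -0.084, -0.965]] [-575.8  -29.   389.7]
```

View pics/side0.png

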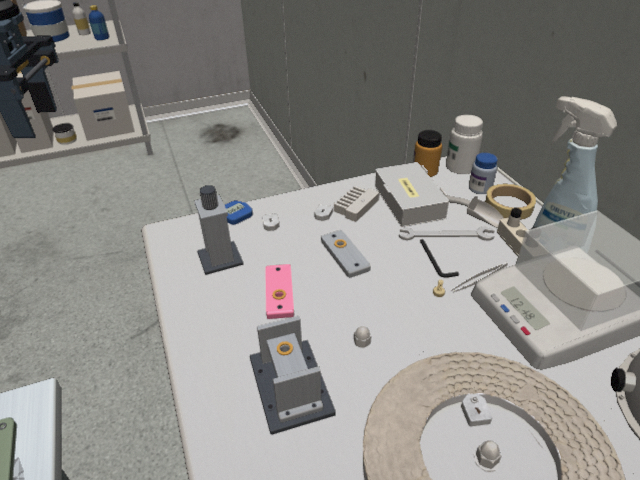

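View pics/top0.png

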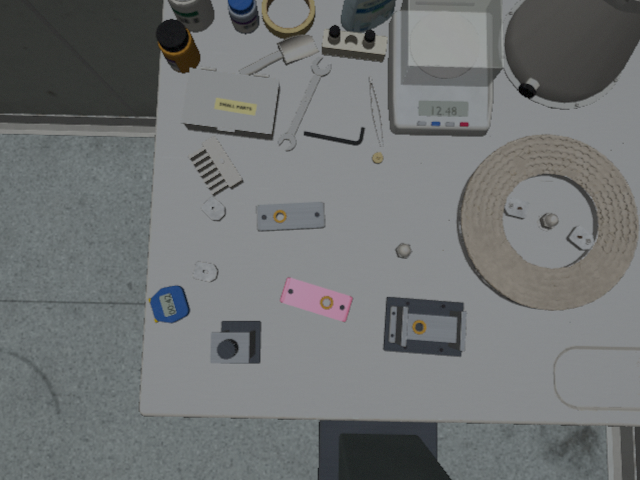

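View pics/wrist0.png

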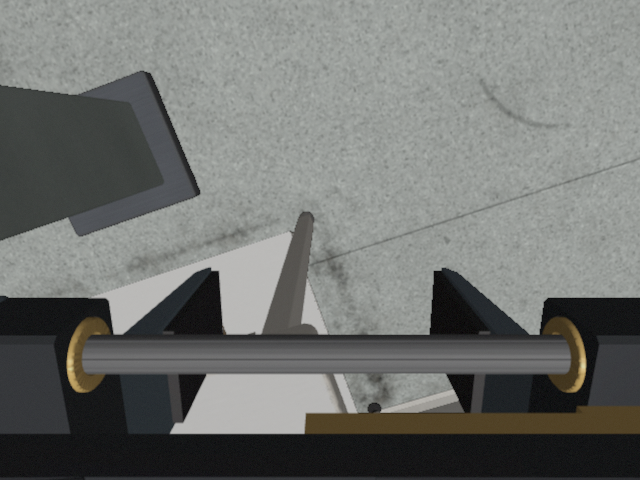

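Side view: grey plate at (345,253), pink look-alike at (280,290), jig at (287,378) with its brass bush at (285,348), and the stand with pin at (215,235), knob at (208,192). Top view: grey plate at (291,216), pink at (317,300), jig at (425,327), knob at (228,350).

What could be taken for the plate: the grey steel one, top (291,216), the pink one, top (317,300), and the jig's crossbar with its bush, top (425,327). I choose the grey one. Next I measure it and check a crop.

```bash
cat > m.py <<'E'
from h import *
import pickle
P=pickle.load(open('P0.pkl','rb'))
for n in('top','side'):
    p=P[n];X=cloud(p)
    hsv=cv2.cvtColor(p['color'],cv2.COLOR_RGB2HSV)
    def reg(c,r,z0,z1): 
        return (np.hypot(X[...,0]-c[0],X[...,1]-c[1])<r)&(X[...,2]>z0)&(X[...,2]<z1)
    def rect(m,name):
        m=m.astype(np.uint8); m=cv2.morphologyEx(m,cv2.MORPH_OPEN,np.ones((3,3)))
        k,l,st,ce=cv2.connectedComponentsWithStats(m); i=1+np.argmax(st[1:,4]); m=l==i
        r=cv2.minAreaRect(X[m][:,:2].astype(np.float32)); print(n,name,np.round(r[0],1),np.round(r[1],1),round(r[2],1),'z',round(np.median(X[m][:,2]),1),m.sum())
    rect(reg((639,243),75,8,25),'plate')
    rect(reg((457,10),110,-5,200)&(X[...,2]>5),'jigall')
    rect(reg((457,10),110,5,16),'jigbase')
    rect(reg((457,10),110,78,95),'walls')
    rect(reg((457,10),60,55,70),'bar')
    rect(reg((430,315),60,112,126),'standtop')
    rect(reg((430,315),60,140,175),'knobtop')
    rect(reg((430,315),80,5,14),'standbase')
    br=(hsv[...,0]>10)&(hsv[...,0]<28)&(hsv[...,1]>110)
    for nm,c,z in(('upper',(639,255),(10,25)),('lower',(457,28),(50,75))):
        m=br&reg(c,45,*z); 
        v,u=np.nonzero(m); print(n,nm,m.sum(),u.mean(),v.mean(),np.round(np.nanmean(X[m],0),1),np.round(np.nanmedian(X[m],0),1), (u.min(),u.max(),v.min(),v.max()))
    # table z
    print('tablez',np.nanmedian(X[reg((550,150),40,-20,20)][:,2]))
p=P['top'];c=p['color']
save('crop1',np.hstack([cv2.resize(c[190:250,240:340],None,fx=4,fy=4,interpolation=2),cv2.resize(c[290:365,375:475],(400,240),interpolation=2)]))
p=P['side'];c=p['color']
save('crop2',cv2.resize(c[180:440,190:390],None,fx=3,fy=2.3,interpolation=2))
E
python3 m.py
```

```text
top plate [640.3 243.9] [ 44.6 115.8] 4.2 z 13.9 1714
top jigall [459.8  16.9] [129.5  90.1] 86.8 z 22.5 4350
top jigbase [459.8  16.9] [129.5  90.1] 86.8 z 9.6 1936
top walls [457.2 -28.2] [ 8.9 58.2] 86.6 z 84.4 236
top bar [459.7  13.9] [79.1 40.1] 87.1 z 59.9 1264
top standtop [426.9 321.3] [43.4 56.5] 1.1 z 117.8 867
top knobtop [428.4 320.4] [24.6 24.8] 1.8 z 151.5 289
top standbase [451.  321.5] [64.6 23. ] 90.0 z 7.9 411
top upper 69 279.42028985507244 215.46376811594203 [640.1 262.6  16.6] [640.9 263.   16.6] (np.int64(274), np.int64(285), np.int64(210), np.int64(222))
top lower 84 418.9404761904762 326.57142857142856 [461.5  35.1  62.3] [462.2  35.1  62.4] (np.int64(413), np.int64(425), np.int64(320), np.int64(333))
tablez -0.19172492161597418
side plate [641.1 243.2] [ 45.8 117.7] 3.7 z 13.6 1106
side jigall [460.6  16.4] [131.2  90.1] 86.8 z 42.9 6289
side jigbase [460.5  15.8] [129.9  89.9] 86.8 z 9.7 1861
side walls [458.  -28.6] [ 9.5 59.7] 87.5 z 83.9 382
side bar [459.4  26.2] [67.8 58.8] 84.9 z 60.0 1339
side standtop [428.7 320.3] [44.6 59. ] 0.8 z 117.8 435
side knobtop [428.3 319.2] [26.3 24.9] 61.4 z 150.6 208
side standbase [428.4 320.2] [69.9 67.8] 1.2 z 7.9 512
side upper 44 339.90909090909093 243.36363636363637 [638.9 260.2  16.2] [638.3 259.1  16.2] (np.int64(335), np.int64(345), np.int64(240), np.int64(247))
side lower 108 284.44444444444446 348.18518518518516 [461.   33.5  62.1] [460.9  33.3  62.3] (np.int64(277), np.int64(292), np.int64(342), np.int64(354))
tablez -0.3012569962211365
```

```bash
cat > g.py <<'E'
import sys
from h import *
from scipy.spatial.transform import Rotation as Ro
def go(x,y,z,yaw):
    s=bot.read_state();R=Ro.from_quat(s['ee_rot']).as_matrix();e=s['eef_pos']
    d=R.T@(np.array([x,y,z])-e)
    cy=np.degrees(np.arctan2(R[1,0],R[0,0])); t=(cy-yaw+90)%180-90
    f=s['contact_force'];tilt=np.degrees(np.arccos(-R[2,2]))
    print('clock %.2f pos %s yaw %.2f tilt %.2f gap %.1f F %s q %s'%(s['clock'],np.round(e,1),cy,tilt,s['finger_gap'],np.round(f,1),np.round(s['q'],2)))
    print('shift',np.round(d/250,4),'turn',round(t/90,4))
if __name__=='__main__': go(*map(float,sys.argv[1:5]))
E
python3 g.py 640.5 243.5 150 3.8
python3 - <<'E'
from h import *
import pickle
p=pickle.load(open('P0.pkl','rb'))['top'];X=cloud(p)
m=(X[...,2]>55)&(X[...,0]<760)&(X[...,0]>350)&(X[...,1]<450)
k,l,st,c=cv2.connectedComponentsWithStats(m.astype(np.uint8))
for i in range(1,k):
    if st[i,4]>15: print(st[i],np.round(np.nanmin(X[l==i],0)),np.round(np.nanmax(X[l==i],0)))
E
```

```text
clock 1.05 pos [184.  544.7 214. ] yaw 71.33 tilt 0.00 gap 91.2 F [-0.7 -0.1 -0. ] q [ 1.23  0.32  1.56  0.    1.26 -0.02]
shift [-0.5572  2.1156  0.2557] turn 0.7504
[548 215  11  10  59] [ 630. -192.   55.] [ 645. -176.   60.]
[ 398  307   69   44 1921] [428. -33.  55.] [492.  67.  89.]
[ 211  332   42   32 1290] [405. 293.  55.] [449. 350. 155.]
```

View pics/crop1.png

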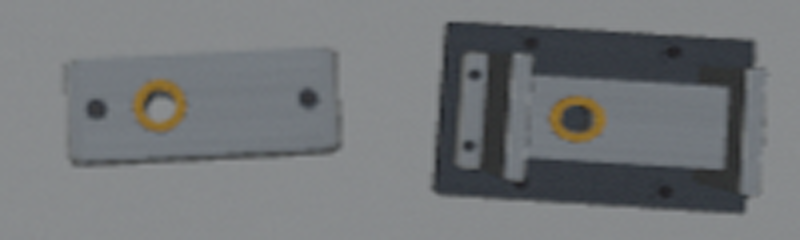

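View pics/crop2.png

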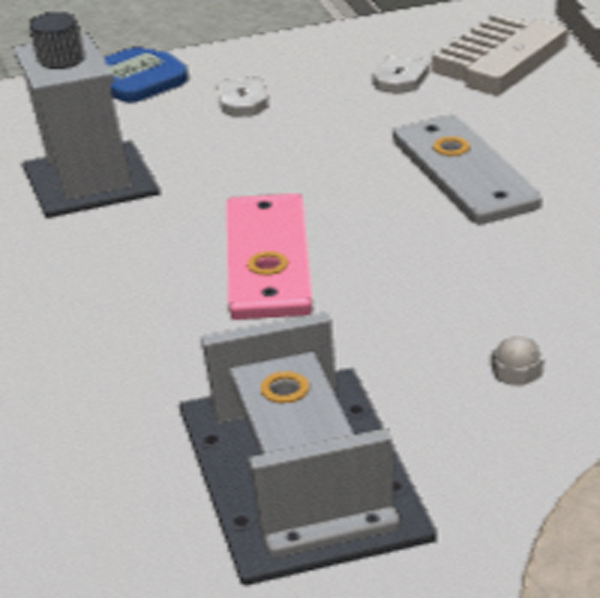

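The grey plate, its collar on the +y side, is the one for the job. Both it and the jig have their bush at +y, so no half turn is needed. Moving.

Emit:
{"api": "move_arm", "payload": {
  "motion": [-1,-0.25,0.95,0,0.35,-1,-0.25,0.95,0,0.35,-1,-0.25,0.95,0,0.35,-1,-0.25,0.95,0,0.35,-1,-0.25,0.95,0,0.35,-1,-0.25,0.95,0,0.35,-1,-0.25,0.95,0,0.35,-1,-0.25,0.95,0,0.35]
}}

```text
clock: 1.72
eef_pos: [390.4, 408.5, 213.9]
ee_rot: [0.941, 0.339, -0.0, -0.0]
contact_force: [0.0, 0.0, 0.4]
finger_gap: 91.6
```

```bash
python3 g.py 640.5 243.5 150 3.8
```

```text
clock 1.72 pos [390.4 408.5 213.9] yaw 39.62 tilt 0.02 gap 91.6 F [0.  0.  0.4] q [0.79 0.3  1.59 0.   1.25 0.1 ]
shift [0.3498 1.1462 0.2552] turn 0.398
```

Emit:
{"api": "move_arm", "payload": {
  "motion": [-1,0.3,0.98,0,0.4,-1,0.3,0.98,0,0.4,-1,0.3,0.98,0,0.4,-1,0.3,0.98,0,0.4,-1,0.3,0.98,0,0.4,-1,0.3,0.98,0,0.4,-1,0.3,0.98,0,0.4,-1,0.3,0.98,0,0.4,-1,0.3,0.98,0,0.4]
}}

```text
clock: 2.47
eef_pos: [603.4, 268.7, 213.3]
ee_rot: [0.999, 0.032, -0.001, -0.0]
contact_force: [0.7, 0.7, -0.3]
finger_gap: 91.0
```

```bash
python3 g.py 640.5 243.5 90 3.8; python3 - <<'E'
from h import *
p=bot.capture('wrist');save('w1',p['color'])
X=cloud(p)
m=(np.hypot(X[...,0]-640,X[...,1]-243)<75)&(X[...,2]>8)&(X[...,2]<25)
m=cv2.morphologyEx(m.astype(np.uint8),cv2.MORPH_OPEN,np.ones((3,3)))
k,l,st,ce=cv2.connectedComponentsWithStats(m); i=1+np.argmax(st[1:,4]); m=l==i
r=cv2.minAreaRect(X[m][:,:2].astype(np.float32)); print(r,np.median(X[m][:,2]))
E
```

```text
clock 2.47 pos [603.4 268.7 213.3] yaw 3.66 tilt 0.13 gap 91.0 F [ 0.7  0.7 -0.3] q [0.4  0.46 1.35 0.   1.34 0.34]
shift [0.1427 0.1104 0.493 ] turn -0.0016
((640.8432006835938, 245.2498779296875), (43.95920944213867, 115.4625015258789), 4.25540018081665) 13.29569136993722
```

View pics/w1.png

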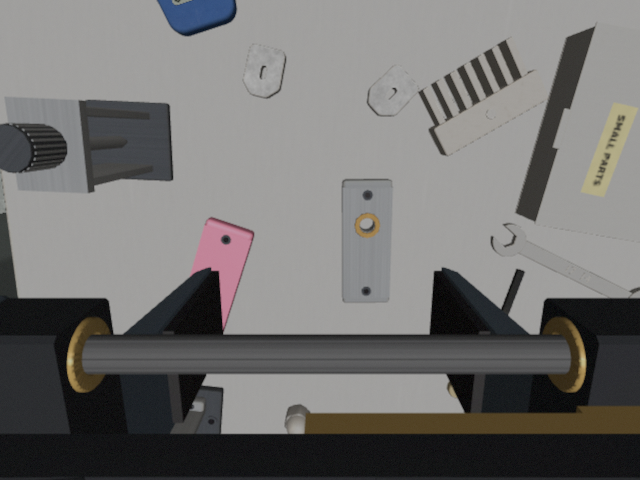

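The wrist view shows the grey plate at (367,240) with its bush at (367,225), and agrees with the other cameras: (640.7, 244), yaw 4.1°, top at about 14 mm.

Emit:
{"api": "move_arm", "payload": {
  "motion": [-1,0.14,0.1,0.2,0,-1,0.14,0.1,0.5,0,-1,0.14,0.1,0.55,0,-1,0.14,0.1,0.6,0,-1,0.14,0.1,0.6,0,-1,0.14,0.1,0.6,0]
}}

```text
clock: 3.02
eef_pos: [636.8, 247.8, 62.5]
ee_rot: [0.999, 0.034, -0.003, 0.0]
contact_force: [-0.5, 0.8, 0.9]
finger_gap: 91.4
```

```bash
python3 g.py 640.7 244 3.5 4.1
```

```text
clock 3.02 pos [636.8 247.8  62.5] yaw 3.84 tilt 0.34 gap 91.4 F [-0.5  0.8  0.9] q [0.35 0.6  1.49 0.   1.06 0.29]
shift [0.0159 0.0163 0.2359] turn -0.0029
```

Emit:
{"api": "move_arm", "payload": {
  "motion": [-1,0.016,0.016,0.1,-0.003,-1,0.016,0.016,0.2,-0.003,-1,0.016,0.016,0.236,-0.003,-1,0.016,0.016,0.236,-0.003,-1,0.016,0.016,0.236,-0.003]
}}

```text
clock: 3.43
eef_pos: [641.6, 245.2, 5.9]
ee_rot: [0.999, 0.036, -0.001, -0.001]
contact_force: [0.4, 0.5, 0.6]
finger_gap: 91.1
```

```bash
python3 g.py 640.7 244 3.5 4.1
```

```text
clock 3.43 pos [641.6 245.2   5.9] yaw 4.16 tilt 0.17 gap 91.1 F [0.4 0.5 0.6] q [0.35 0.66 1.53 0.   0.95 0.27]
shift [-0.0041  0.0047  0.0096] turn 0.0007
```

Emit:
{"api": "move_arm", "payload": {
  "motion": [-1,-0.003,0.004,0.008,0,1,-0.003,0.004,0.008,0,1,-0.003,0.004,0.008,0,1,-0.003,0.004,0.008,0,1,-0.003,0.004,0.008,0,1,-0.003,0.004,0.008,0,1,-0.003,0.004,0.008,0,1,-0.003,0.004,0.008,0,1,-0.003,0.004,0.008,0,1,-0.003,0.004,0.008,0,1,-0.003,0.004,0.008,0,1,-0.003,0.004,0.008,0],
  "force": 40
}}

```text
clock: 4.43
eef_pos: [641.0, 244.1, 3.8]
ee_rot: [0.999, 0.036, -0.001, -0.0]
contact_force: [0.5, 0.5, -0.4]
finger_gap: 43.6
```

```bash
python3 g.py 640.7 244 180 4.1
```

```text
clock 4.43 pos [641.  244.1   3.8] yaw 4.16 tilt 0.17 gap 43.6 F [ 0.5  0.5 -0.4] q [0.35 0.66 1.54 0.   0.94 0.27]
shift [-3.200e-03 -4.000e-04 -7.046e-01] turn 0.0006
```

Gripped at 43.6 mm. Lifting.

Emit:
{"api": "move_arm", "payload": {
  "motion": [1,0,0,-0.08,0,1,0,0,-0.2,0,1,0,0,-0.35,0,1,0,0,-0.5,0,1,0,0,-0.65,0,1,0,0,-0.7,0,1,0,0,-0.7,0,1,0,0,-0.7,0]
}}

```text
clock: 5.1
eef_pos: [641.1, 243.9, 178.6]
ee_rot: [0.999, 0.036, -0.002, -0.0]
contact_force: [-1.1, -0.3, -2.5]
finger_gap: 44.1
```

```bash
python3 g.py 460.2 16.6 180 -3.2;python3 - <<'E'
from h import *
p=bot.capture('side');save('s2',p['color'])
p=bot.capture('top');save('t2',p['color'])
E
```

```text
clock 5.10 pos [641.1 243.9 178.6] yaw 4.16 tilt 0.18 gap 44.1 F [-1.1 -0.3 -2.5] q [0.35 0.52 1.33 0.   1.29 0.27]
shift [-0.7878  0.8542 -0.004 ] turn 0.0818
```

View pics/s2.png

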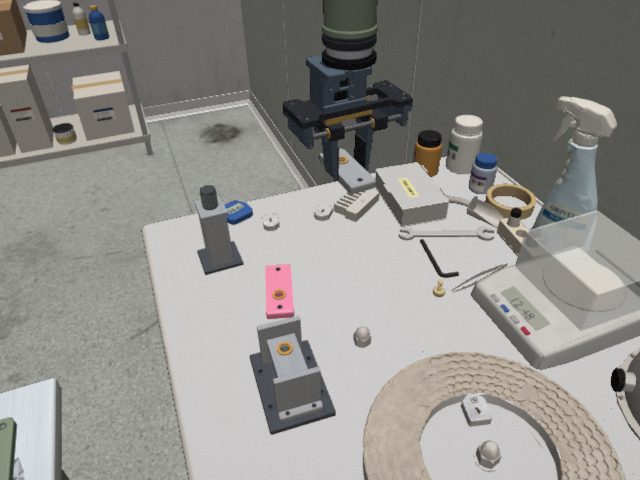

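The plate hangs level between the fingers at (350,170), and the pink one is still at (280,290). Moving over to the jig.

Emit:
{"api": "move_arm", "payload": {
  "motion": [1,-0.79,0.85,0,0.08,1,-0.79,0.85,0,0.08,1,-0.79,0.85,0,0.08,1,-0.79,0.85,0,0.08,1,-0.79,0.85,0,0.08,1,-0.79,0.85,0,0.08,1,-0.79,0.85,0,0.08,1,-0.79,0.85,0,0.08,1,-0.79,0.85,0,0.08,1,-0.79,0.85,0,0.08,1,-0.79,0.85,0,0.08,1,-0.79,0.85,0,0.08]
}}

```text
clock: 6.2
eef_pos: [459.1, 18.0, 177.1]
ee_rot: [1.0, -0.026, -0.004, 0.0]
contact_force: [-0.3, 0.6, -1.5]
finger_gap: 43.8
```

```bash
python3 g.py 460.2 16.6 110 -3.2;python3 - <<'E'
from h import *
for n in('side','top','wrist'):
    p=bot.capture(n);save(n+'3',p['color']);X=cloud(p)
    m=(np.hypot(X[...,0]-460,X[...,1]-16)<75)&(abs(X[...,2]-191)<8)
    m=cv2.morphologyEx(m.astype(np.uint8),cv2.MORPH_OPEN,np.ones((3,3)))
    k,l,st,ce=cv2.connectedComponentsWithStats(m)
    for i in range(1,k):
        if st[i,4]>100:
            mm=l==i;r=cv2.minAreaRect(X[mm][:,:2].astype(np.float32)); print(n,np.round(r[0],1),np.round(r[1],1),r[2],np.median(X[mm][:,2]),mm.sum(),np.round(X[mm].min(0)),np.round(X[mm].max(0)))
E
```

```text
clock 6.20 pos [459.1  18.  177.1] yaw -2.96 tilt 0.49 gap 43.8 F [-0.3  0.6 -1.5] q [ 0.01  0.17  1.87 -0.    1.11  0.07]
shift [0.0068 0.0053 0.2682] turn 0.0026
side [457.  17.] [ 62.4 117.5] 4.789464950561523 187.06237943667864 2651 [427. -41. 183.] [490.  76. 199.]
top [460.2  54.4] [43.8 44.1] 87.19123077392578 187.07218514642216 1028 [437.  32. 183.] [482.  76. 192.]
top [458.3  20.9] [ 4.7 43.7] 88.34716796875 187.12272944908167 113 [436.  18. 184.] [480.  24. 191.]
wrist [460.1  43.2] [67. 63.] 87.00637817382812 186.77191027278423 18277 [428.   9. 183.] [491.  77. 199.]
wrist [456.9 -18.2] [21.1 44.1] 87.31340026855469 186.79717920626004 3923 [434. -29. 185.] [479.  -7. 189.]
```

View pics/side3.png

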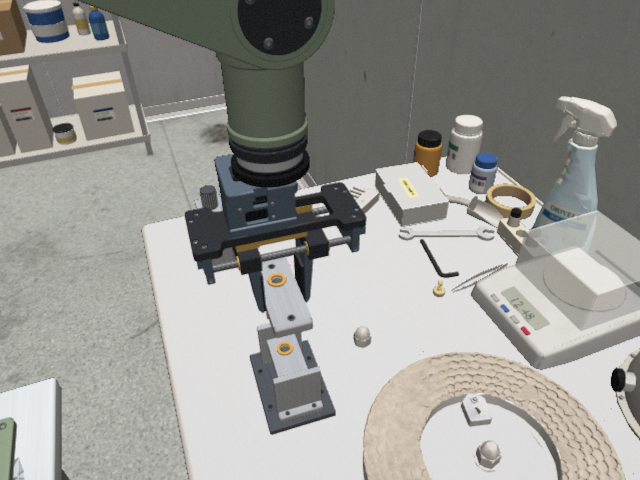

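View pics/wrist3.png

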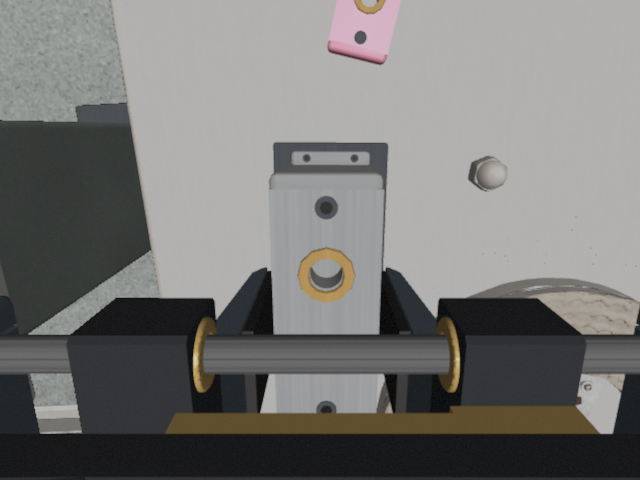

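The plate is level in the grip over the jig, its collar at (277,280) in the side view, with the jig's lower bush at (285,348). Going down to about 20 mm above the walls.

Emit:
{"api": "move_arm", "payload": {
  "motion": [1,0.005,0.005,0.06,0.003,1,0.005,0.005,0.15,0.003,1,0.005,0.005,0.22,0.003,1,0.005,0.005,0.27,0.003,1,0.005,0.005,0.27,0.003,1,0.005,0.005,0.27,0.003,1,0.005,0.005,0.27,0.003]
}}

```text
clock: 6.93
eef_pos: [460.4, 16.7, 110.5]
ee_rot: [1.0, -0.028, -0.003, 0.0]
contact_force: [0.1, 0.4, -0.7]
finger_gap: 43.3
```

```bash
cat > br.py <<'E'
from h import *
def brass(p,c,z0,z1,r=45):
    X=cloud(p);hsv=cv2.cvtColor(p['color'],cv2.COLOR_RGB2HSV)
    m=(hsv[...,0]>10)&(hsv[...,0]<28)&(hsv[...,1]>110)&(np.hypot(X[...,0]-c[0],X[...,1]-c[1])<r)&(X[...,2]>z0)&(X[...,2]<z1)
    k,l,st,ce=cv2.connectedComponentsWithStats(cv2.dilate(m.astype(np.uint8),np.ones((3,3))))
    i=1+np.argmax(st[1:,4]); m=m&(l==i)
    v,u=np.nonzero(m); e=cv2.fitEllipse(cv2.convexHull(np.stack([u,v],-1).astype(np.int32)))
    # ray at ellipse centre with collar-top plane z
    z=np.percentile(X[m][:,2],80)
    R=np.array(p['R']);t=np.array(p['t']);o=-R.T@t
    d=R.T@np.array([(e[0][0]-p['cx'])/p['fx'],(e[0][1]-p['cy'])/p['fy'],1]); k=(z-o[2])/d[2]
    return e[0],(o+k*d),m.sum()
E
python3 g.py 460.2 16.6 90 -3.2;python3 - <<'E'
from br import *
import pickle
P=pickle.load(open('P0.pkl','rb'))
for n in('side','top','wrist'):
    p=bot.capture(n);save(n+'4',p['color'])
    try: print(n,'up',brass(p,(461,34),110,140))
    except Exception as e: print(n,e)
    if n!='wrist': print(n,'low',brass(P[n],(461,34),50,75))
E
```

```text
clock 6.93 pos [460.4  16.7 110.5] yaw -3.22 tilt 0.39 gap 43.3 F [ 0.1  0.4 -0.7] q [ 0.01  0.24  1.96 -0.    0.94  0.07]
shift [-0.0003  0.0005  0.0822] turn -0.0002
side up ((281.3752136230469, 317.6145324707031), array([460.68283513,  32.90052727, 123.93699826]), np.int64(113))
side low ((284.40447998046875, 348.0315246582031), array([460.81874801,  32.81426424,  63.22080895]), np.int64(108))
top up ((425.5339050292969, 328.7526550292969), array([461.08724002,  37.44780742, 124.54296129]), np.int64(60))
top low ((418.91473388671875, 326.64862060546875), array([461.39089003,  35.36200568,  63.6983909 ]), np.int64(84))
wrist up ((325.88836669921875, 274.4563293457031), array([461.48905546,  36.37079447, 123.63916502]), np.int64(1361))
```

Emit:
{"api": "move_arm", "payload": {
  "motion": [1,0,0,0.03,0,1,0,0,0.06,0,1,0,0,0.075,0,1,0,0,0.082,0,1,0,0,0.082,0,1,0,0,0.082,0]
}}

```text
clock: 7.58
eef_pos: [460.2, 16.6, 90.1]
ee_rot: [1.0, -0.028, -0.003, 0.0]
contact_force: [0.1, 0.7, -2.5]
finger_gap: 44.0
```

```bash
python3 g.py 460.2 16.6 88 -3.2;python3 - <<'E'
from br import *
for n in('side','top','wrist'):
    p=bot.capture(n);save(n+'5',p['color'])
    try: print(n,'up',brass(p,(461,34),90,115))
    except Exception as e: print(n,e)
E
```

```text
clock 7.58 pos [460.2  16.6  90.1] yaw -3.23 tilt 0.38 gap 44.0 F [ 0.1  0.7 -2.5] q [ 0.01  0.27  1.99 -0.    0.89  0.07]
shift [ 0.0002 -0.0002  0.0083] turn -0.0004
side up ((282.2784118652344, 328.239013671875), array([460.5118779 ,  32.82756489, 103.65589043]), np.int64(107))
top up ((422.5187072753906, 327.9990539550781), array([461.16661037,  37.68379354, 103.71524169]), np.int64(58))
wrist up ((325.7782897949219, 274.4487609863281), array([461.38067767,  36.3311401 , 103.24812231]), np.int64(1385))
```

View pics/side5.png

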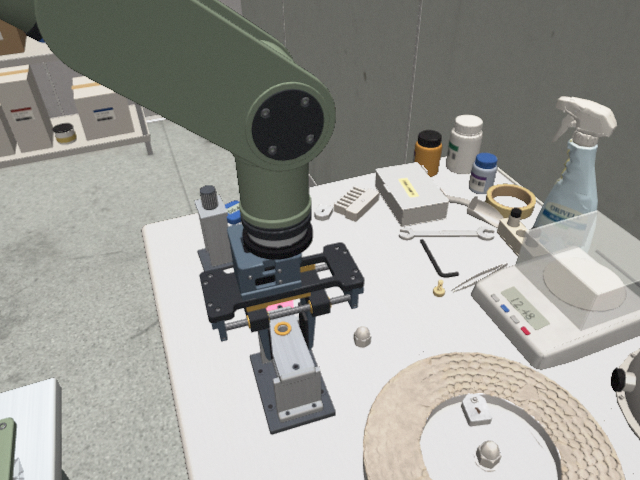

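The plate sits about 1.5 mm over the walls, collar at (282,328). I'll lower it until it touches.

Emit:
{"api": "move_arm", "payload": {
  "motion": [1,0,0,0.004,0,1,0,0,0.007,0,1,0,0,0.007,0,1,0,0,0.007,0]
}}

```text
clock: 8.07
eef_pos: [460.6, 16.6, 88.9]
ee_rot: [1.0, -0.028, -0.003, 0.0]
contact_force: [0.5, -0.1, -0.6]
finger_gap: 43.4
```

```bash
python3 g.py 460.2 16.6 88 -3.2
```

```text
clock 8.07 pos [460.6  16.6  88.9] yaw -3.23 tilt 0.29 gap 43.4 F [ 0.5 -0.1 -0.6] q [ 0.01  0.27  1.99 -0.    0.88  0.07]
shift [-0.0017  0.      0.0034] turn -0.0004
```

Emit:
{"api": "move_arm", "payload": {
  "motion": [1,0,0,0.002,0,1,0,0,0.002,0,-1,0,0,0.002,0,-1,0,0,0.002,0,-1,0,0,0.002,0,-1,0,0,0.002,0,-1,0,0,0.002,0,-1,0,0,0.002,0,-1,0,0,0.002,0,-1,0,0,0.002,0]
}}

```text
clock: 8.9
eef_pos: [460.6, 16.6, 88.3]
ee_rot: [1.0, -0.028, -0.003, 0.0]
contact_force: [-0.2, -0.1, -0.4]
finger_gap: 90.8
```

```bash
python3 g.py 460.2 16.6 250 -3.2
```

```text
clock 8.90 pos [460.6  16.6  88.3] yaw -3.23 tilt 0.30 gap 90.8 F [-0.2 -0.1 -0.4] q [ 0.01  0.27  2.   -0.    0.88  0.07]
shift [-5.000e-03  6.000e-04 -6.467e-01] turn -0.0004
```

Emit:
{"api": "move_arm", "payload": {
  "motion": [-1,0,0,-0.04,0,-1,0,0,-0.15,0,-1,0,0,-0.3,0,-1,0,0,-0.45,0,-1,0,0,-0.6,0,-1,0,-0.15,-0.65,0,-1,0,-0.3,-0.65,0,-1,0,-0.5,-0.65,0,-1,0,-0.6,-0.65,0,-1,0,-0.6,-0.65,0]
}}

```text
clock: 9.73
eef_pos: [470.1, 171.6, 250.6]
ee_rot: [1.0, -0.026, -0.002, -0.001]
contact_force: [0.3, -0.0, -0.3]
finger_gap: 91.4
```

```bash
python3 g.py 428.4 320 200 0;python3 - <<'E'
from br import *
for n in('side','top','wrist'):
    p=bot.capture(n);save(n+'6',p['color']);X=cloud(p)
    try: print(n,'up',brass(p,(461,34),95,110))
    except Exception as e: print(n,e)
    m=(np.hypot(X[...,0]-460,X[...,1]-16)<75)&(X[...,2]>94)&(X[...,2]<110)
    m=cv2.morphologyEx(m.astype(np.uint8),cv2.MORPH_OPEN,np.ones((3,3)))
    k,l,st,ce=cv2.connectedComponentsWithStats(m)
    for i in range(1,k):
        if st[i,4]>100:
            mm=l==i;r=cv2.minAreaRect(X[mm][:,:2].astype(np.float32)); print(n,np.round(r[0],1),np.round(r[1],1),r[2],np.median(X[mm][:,2]),mm.sum())
E
```

```text
clock 9.73 pos [470.1 171.6 250.6] yaw -2.95 tilt 0.30 gap 91.4 F [ 0.3 -0.  -0.3] q [0.32 0.18 1.66 0.   1.3  0.37]
shift [-0.1962 -0.584   0.2045] turn -0.0327
side up ((282.58929443359375, 328.94482421875), array([460.86736258,  32.95742175, 101.97605221]), np.int64(108))
side [460.7  16.7] [117.3  44.3] 86.81707000732422 98.6581304585752 2461
top attempt to get argmax of an empty sequence
wrist up ((325.95562744140625, 378.3350524902344), array([461.53988827,  36.19923557, 101.67423144]), np.int64(162))
wrist [459.8   9.1] [63.2 43.5] 86.1031723022461 98.25703187391649 1932
```

View pics/side6.png

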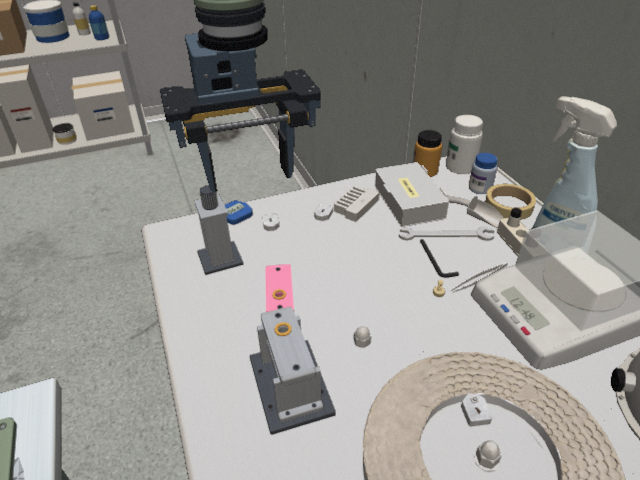

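View pics/top6.png

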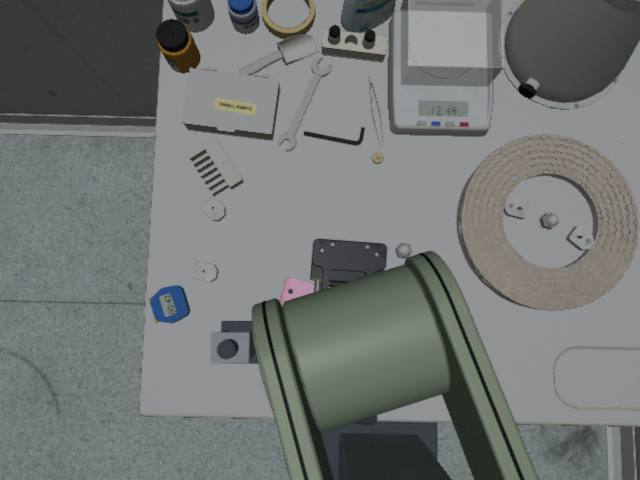

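The plate lies on both walls at (460.7,16.7), yaw -3.2°, top 98.7 mm, which matches the jig. In the side view its collar is at (282,329). Now to the pin knob, which is at (208,192) in the side view, world (428.3,320), top 152 mm.

Emit:
{"api": "move_arm", "payload": {
  "motion": [-1,-0.09,-0.29,0.1,-0.03,-1,-0.196,-0.58,0.15,-0.033,-1,-0.196,-0.58,0.2,-0.033,-1,-0.196,-0.58,0.2,-0.033,-1,-0.196,-0.58,0.2,-0.033,-1,-0.196,-0.58,0.2,-0.033,-1,-0.196,-0.58,0.2,-0.033,-1,-0.196,-0.58,0.2,-0.033]
}}

```text
clock: 10.55
eef_pos: [429.4, 312.1, 201.1]
ee_rot: [1.0, -0.003, -0.002, 0.001]
contact_force: [-0.5, -0.3, -0.2]
finger_gap: 91.1
```

```bash
python3 g.py 428.4 320 122 0;python3 - <<'E'
from br import *
for n in('side','wrist'):
    p=bot.capture(n);save(n+'7',p['color']);X=cloud(p)
    m=(np.hypot(X[...,0]-428,X[...,1]-320)<25)&(X[...,2]>145)&(X[...,2]<165)
    m=cv2.morphologyEx(m.astype(np.uint8),cv2.MORPH_OPEN,np.ones((3,3)))
    k,l,st,ce=cv2.connectedComponentsWithStats(m)
    for i in range(1,k):
        if st[i,4]>50:
            mm=l==i;r=cv2.minAreaRect(X[mm][:,:2].astype(np.float32)); print(n,np.round(r[0],1),np.round(r[1],1),r[2],np.median(X[mm][:,2]),mm.sum())
E
```

```text
clock 10.55 pos [429.4 312.1 201.1] yaw -0.33 tilt 0.28 gap 91.1 F [-0.5 -0.3 -0.2] q [0.61 0.26 1.68 0.   1.2  0.61]
shift [-0.0026 -0.0321  0.3162] turn -0.0037
side [428.3 320.3] [25.  24.8] 60.85615158081055 151.28694756096615 157
wrist [428.1 322.7] [26.1 26.5] 50.315853118896484 151.12796690665087 1793
```

View pics/wrist7.png

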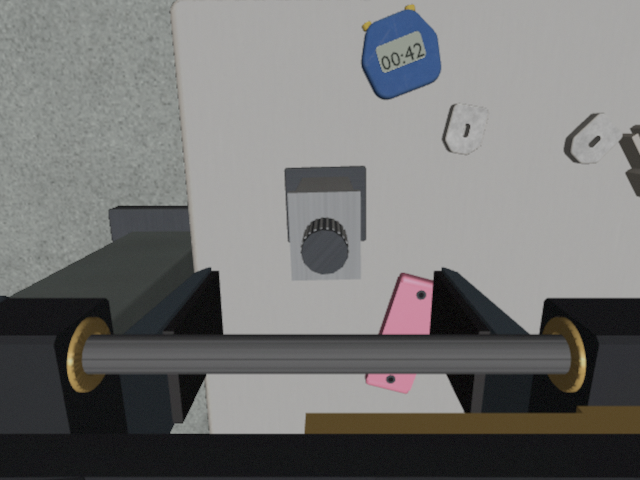

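Emit:
{"api": "move_arm", "payload": {
  "motion": [-1,-0.004,-0.035,0.05,-0.003,-1,-0.004,-0.035,0.15,-0.003,-1,-0.004,-0.035,0.25,-0.003,-1,-0.004,-0.035,0.3,-0.003,-1,-0.004,-0.035,0.313,-0.003,-1,-0.004,-0.035,0.313,-0.003,-1,-0.004,-0.035,0.313,-0.003]
}}

```text
clock: 11.23
eef_pos: [428.9, 320.9, 123.9]
ee_rot: [1.0, -0.001, -0.002, 0.0]
contact_force: [0.4, -0.2, 0.5]
finger_gap: 91.5
```

```bash
python3 g.py 428.4 320.8 121.5 0
```

```text
clock 11.23 pos [428.9 320.9 123.9] yaw -0.12 tilt 0.17 gap 91.5 F [ 0.4 -0.2  0.5] q [0.62 0.33 1.79 0.   1.02 0.62]
shift [-0.0021  0.0004  0.0096] turn -0.0013
```

Emit:
{"api": "move_arm", "payload": {
  "motion": [-1,-0.002,0,0.006,0,1,-0.002,0,0.006,0,1,-0.002,0,0.006,0,1,-0.002,0,0.006,0,1,-0.002,0,0.006,0,1,-0.002,0,0.006,0,1,-0.002,0,0.006,0,1,-0.002,0,0.006,0,1,-0.002,0,0.006,0,1,-0.002,0,0.006,0,1,-0.002,0,0.006,0,1,-0.002,0,0.006,0],
  "force": 45
}}

```text
clock: 12.23
eef_pos: [428.4, 320.9, 122.4]
ee_rot: [1.0, -0.001, -0.002, 0.0]
contact_force: [0.2, -0.3, 0.4]
finger_gap: 24.9
```

```bash
python3 g.py 428.4 320.8 240 0
```

```text
clock 12.23 pos [428.4 320.9 122.4] yaw -0.12 tilt 0.18 gap 24.9 F [ 0.2 -0.3  0.4] q [0.62 0.34 1.79 0.   1.02 0.62]
shift [-0.0015  0.0005 -0.4705] turn -0.0014
```

Knob gripped (24.9 mm). Drawing it straight up, 120 mm.

Emit:
{"api": "move_arm", "payload": {
  "motion": [1,0,0,-0.05,0,1,0,0,-0.13,0,1,0,0,-0.22,0,1,0,0,-0.31,0,1,0,0,-0.4,0,1,0,0,-0.48,0,1,0,0,-0.48,0,1,0,0,-0.48,0]
}}

```text
clock: 12.9
eef_pos: [429.0, 321.1, 242.7]
ee_rot: [1.0, -0.001, -0.001, -0.0]
contact_force: [-0.5, 0.7, -1.9]
finger_gap: 25.3
```

```bash
python3 g.py 461.5 34.7 243 -3;python3 - <<'E'
from h import *
for n in('side','wrist'):
    p=bot.capture(n);save(n+'8',p['color'])
E
```

```text
clock 12.90 pos [429.  321.1 242.7] yaw -0.12 tilt 0.11 gap 25.3 F [-0.5  0.7 -1.9] q [0.62 0.24 1.6  0.   1.3  0.62]
shift [ 0.1327  1.1451 -0.0022] turn 0.0319
```

View pics/side8.png

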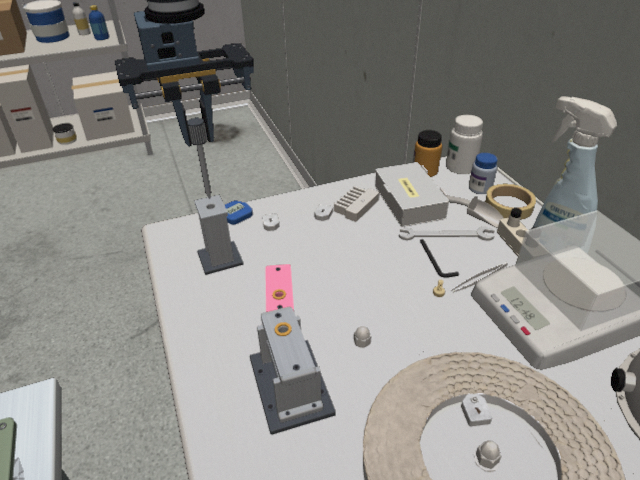

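View pics/wrist8.png

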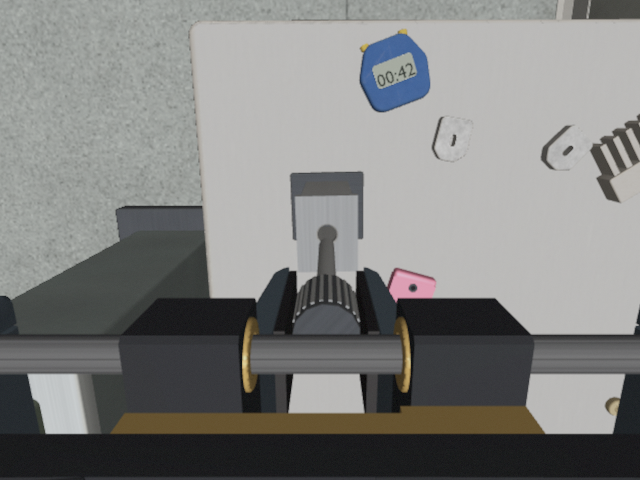

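The pin hangs upright from the jaws (knob (198,131), nose near (209,195) in the side view). I'll lift it a little more and start across.

Emit:
{"api": "move_arm", "payload": {
  "motion": [1,0,0,-0.05,0,1,0,0,-0.05,0,1,0.02,0.12,-0.05,0.01,1,0.04,0.25,-0.05,0.02,1,0.05,0.4,-0.05,0.02,1,0.07,0.55,-0.05,0.03,1,0.09,0.7,-0.05,0.03,1,0.1,0.85,-0.05,0.03,1,0.11,0.95,-0.05,0.03,1,0.12,0.98,-0.05,0.03,1,0.12,0.98,-0.05,0.03,1,0.12,0.98,-0.05,0.03]
}}

```text
clock: 14.0
eef_pos: [457.4, 75.8, 252.8]
ee_rot: [1.0, -0.025, -0.003, 0.001]
contact_force: [-0.0, -0.3, -0.7]
finger_gap: 25.4
```

```bash
python3 g.py 461.5 34.7 243 -3
```

```text
clock 14.00 pos [457.4  75.8 252.8] yaw -2.88 tilt 0.40 gap 25.4 F [-0.  -0.3 -0.7] q [ 0.14  0.12  1.73 -0.    1.3   0.19]
shift [0.025  0.1631 0.0392] turn 0.0014
```

Emit:
{"api": "move_arm", "payload": {
  "motion": [1,0.01,0.06,0.02,0,1,0.02,0.12,0.04,0,1,0.02,0.15,0.05,0,1,0.02,0.162,0.05,0,1,0.02,0.162,0.05,0,1,0.02,0.162,0.05,0,1,0.02,0.162,0.05,0]
}}

```text
clock: 14.58
eef_pos: [460.4, 35.9, 240.5]
ee_rot: [1.0, -0.025, -0.003, 0.0]
contact_force: [-0.2, 0.4, -1.3]
finger_gap: 24.8
```

```bash
python3 g.py 461.5 34.7 230 -3;python3 - <<'E'
from br import *
import pickle
P={}
for n in('side','top','wrist'):
    p=bot.capture(n);P[n]=p;save(n+'9',p['color'])
    X=cloud(p)
    try: print(n,'up',brass(p,(461,34),95,110))
    except Exception as e: print(n,e)
    e=bot.read_state()['eef_pos']
    for nm,z in(('nose',e[2]-109.4),('noseTop',e[2]-97.4),('shank',e[2]-10)):
        print(nm,np.round(proj(p,[e[0],e[1],z]),1))
    for a in range(125,250,10):
        m=(np.hypot(X[...,0]-461,X[...,1]-35)<20)&(X[...,2]>a)&(X[...,2]<a+10)
        if m.sum()>3:
            v,u=np.nonzero(m);print(a,m.sum(),np.round([u.mean(),v.mean()],1),np.round(np.median(X[m],0),1))
pickle.dump(P,open('P9.pkl','wb'))
c=P['side']['color'];save('s9c',cv2.resize(c[180:360,210:350],None,fx=4,fy=3.3,interpolation=2))
E
```

```text
clock 14.58 pos [460.4  35.9 240.5] yaw -2.83 tilt 0.37 gap 24.8 F [-0.2  0.4 -1.3] q [ 0.05  0.13  1.75 -0.    1.27  0.1 ]
shift [0.0051 0.0044 0.0422] turn 0.0019
side up ((282.5833435058594, 328.9481506347656), array([460.83101711,  32.84380004, 102.10724105]), np.int64(109))
nose [280.1 312.3]
noseTop [279.4 305.8]
shank [274.3 253.1]
125 5 [279.6 311.4] [460.2  35.4 132.7]
135 27 [279.1 308. ] [458.8  33.7 142.5]
145 42 [278.6 303.3] [459.   32.9 150.3]
155 45 [278.5 297.8] [459.5  33.  159.9]
165 44 [277.8 292.5] [458.9  32.9 169.5]
175 53 [277.3 286.5] [459.1  33.1 179.7]
185 49 [276.5 280.4] [458.8  32.9 190.2]
195 52 [276.4 274.2] [459.7  32.9 199.8]
205 51 [275.5 268.2] [459.   33.  209.8]
215 57 [274.9 261.8] [459.3  33.1 219.5]
225 26 [274.7 257.1] [459.6  32.7 226.8]
235 121 [276.5 251.3] [460.5  25.2 241.3]
245 164 [276.6 245. ] [461.   25.4 250.2]
top up ((423.7485656738281, 327.7670593261719), array([461.4963237 ,  35.60295846, 102.50730048]), np.int64(77))
nose [427.7 329.5]
noseTop [429.5 330. ]
shank [444.2 333.6]
145 11 [427.3 330.8] [459.2  40.2 149.7]
155 15 [429.5 330.1] [461.2  40.3 161.4]
165 8 [430.5 332.2] [458.3  40.2 170. ]
175 14 [432.1 331.3] [460.7  40.4 180.7]
185 8 [433.9 331.6] [460.5  40.  189.8]
195 7 [434.4 331.9] [460.6  40.8 197. ]
235 8 [435.4 331.8] [461.9  49.1 240.3]
wrist up ((328.9081726074219, 231.0649871826172), array([461.46095101,  36.30565861, 101.80604836]), np.int64(288))
nose [327.3 242.3]
noseTop [327.2 247.1]
shank [326.4 299. ]
135 12 [326.  239.5] [459.5  41.1 144.1]
145 63 [325.5 242.6] [459.9  41.1 150.5]
155 65 [325.6 246.6] [459.9  41.  160.6]
165 74 [325.7 251.1] [459.7  40.9 170.2]
175 86 [325.5 256.2] [459.8  41.  180. ]
185 95 [325.7 261.4] [460.1  41.1 190.1]
195 104 [325.7 267. ] [460.   41.  200.1]
205 92 [325.4 272.1] [460.2  41.3 209. ]
235 361 [325.7 282.9] [460.9  48.1 241.3]
245 601 [325.9 290.7] [460.9  48.  250.3]
```

View pics/s9c.png

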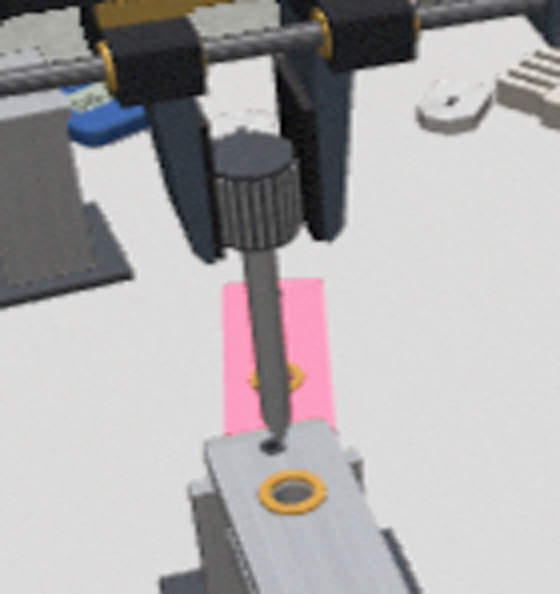

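View pics/wrist9.png

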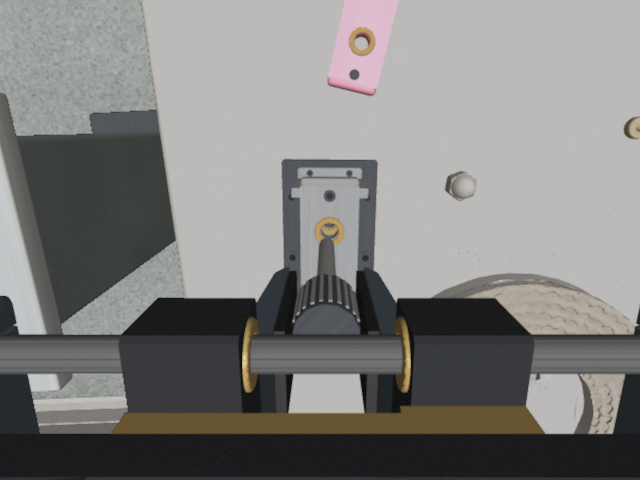

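View pics/top9.png

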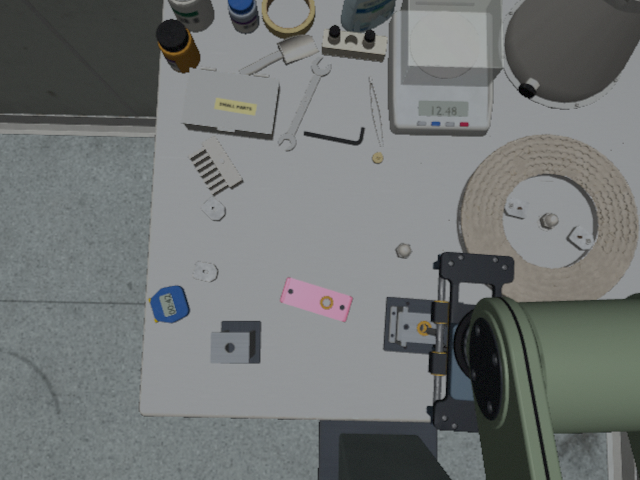

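The side crop shows the nose at about (280,312) coming down behind the collar at (283,329). The wrist view shows the nose at (327,239) with the collar at (329,231). Next: a finer relative measurement in each camera, collar outline against pin axis.

```bash
cat > rel.py <<'E'
from h import *
from scipy.optimize import least_squares
def cen(pts):
    M=cv2.moments(cv2.convexHull(np.asarray(pts,np.float32).reshape(-1,1,2)));return np.array([M['m10']/M['m00'],M['m01']/M['m00']])
a=np.linspace(0,2*np.pi,60,endpoint=False)
def bush(p,z,guess):
    X=cloud(p);hsv=cv2.cvtColor(p['color'],cv2.COLOR_RGB2HSV)
    m=(hsv[...,0]>8)&(hsv[...,0]<30)&(hsv[...,1]>90)&(np.hypot(X[...,0]-guess[0],X[...,1]-guess[1])<30)&(abs(X[...,2]-z)<8)
    v,u=np.nonzero(m);c=cen(np.stack([u,v],-1))
    def f(q):
        pts=np.concatenate([np.stack([q[0]+11.5*np.cos(a),q[1]+11.5*np.sin(a),0*a+zz],-1) for zz in(z,z-3)])
        return cen(proj(p,pts))-c
    return least_squares(f,guess).x,m.sum()
def pin(p,guess,z0,z1):
    # axis at heights z0..z1: pixel-column centroid per depth-cloud slice near guess, matched to projected cylinder hull centroid (x only well-determined across axis)
    X=cloud(p);m=(np.hypot(X[...,0]-guess[0],X[...,1]-guess[1])<12)&(X[...,2]>z0)&(X[...,2]<z1)
    m=cv2.morphologyEx(m.astype(np.uint8),cv2.MORPH_OPEN,np.ones((1,3)))>0
    P=X[m][:,:2]
    o=-np.array(p['R']).T@np.array(p['t'])
    d=np.array(guess)-o[:2];d/=np.linalg.norm(d);n=np.array([-d[1],d[0]])
    across=np.median([ (q@n) for q in P]); near=np.percentile(P@d,15)+5
    return across*n+near*d,n,m.sum()
E
python3 - <<'E'
from rel import *
import pickle
P0=pickle.load(open('P0.pkl','rb'));P=pickle.load(open('P9.pkl','rb'))
for n in('side','top'): print(n,'low',bush(P0[n],63,(461,34)))
for n in('side','top','wrist'):
    print(n,'up',bush(P[n],102,(461,34)))
    print(n,'pin lo',pin(P[n],(460.4,36),145,175),'hi',pin(P[n],(460.4,36),185,215)[0])
c=P['wrist']['color'];save('w9c',cv2.resize(c[200:340,270:390],None,fx=5,fy=4.2,interpolation=2))
E
```

```text
side low (array([461.14348666,  33.9993328 ]), np.int64(116))
top low (array([461.29248064,  35.28478731]), np.int64(99))
side up (array([461.16950569,  34.07052485]), np.int64(121))
side pin lo (array([460.14863482,  36.89175947]), array([-0.97157667,  0.23672511]), np.int64(125)) hi [460.28841813  36.64659105]
top up (array([461.54624876,  35.43514975]), np.int64(90))
top pin lo (array([459.15400877,  35.88229398]), array([ 0.97643873, -0.21579484]), np.int64(33)) hi [459.86847087  35.99751644]
wrist up (array([461.61506366,  36.15176487]), np.int64(321))
wrist pin lo (array([459.53884395,  36.65295995]), array([ 0.99808354, -0.06188091]), np.int64(194)) hi [459.83305659  36.74433546]
```

View pics/w9c.png

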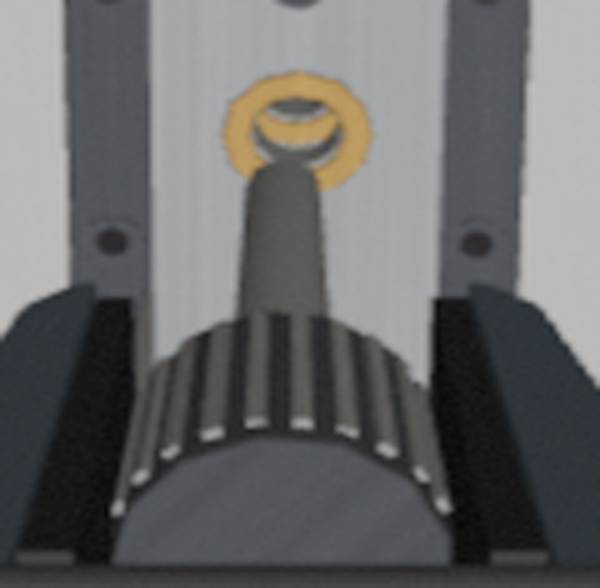

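Both bushes line up in each camera, within 0.3 mm. The pin is about 1.5 mm short in x and 1.2 mm over in y. Correcting and lowering until the nose is just over the mouth.

Emit:
{"api": "move_arm", "payload": {
  "motion": [1,0.005,0.004,0,0.002,1,0.006,0.0045,0.03,0.002,1,0.006,0.0045,0.07,0.002,1,0.006,0.0045,0.1,0.002,1,0.006,0.0045,0.1,0.002,1,0.006,0.0045,0.1,0.002]
}}

```text
clock: 15.23
eef_pos: [461.0, 34.3, 214.5]
ee_rot: [1.0, -0.026, -0.004, 0.001]
contact_force: [-0.1, -0.2, -1.7]
finger_gap: 25.0
```

```bash
python3 g.py 461.8 34.7 200 -3;python3 - <<'E'
from rel import *
P={n:bot.capture(n) for n in('side','wrist')}
for n in P: print(n,'pin lo',pin(P[n],(461.4,35),120,150)[0],'hi',pin(P[n],(461.4,35),155,185)[0])
save('a10',np.hstack([cv2.resize(P['side']['color'][270:350,230:330],(400,400),interpolation=2),cv2.resize(P['wrist']['color'][200:300,270:370],(400,400),interpolation=2)]))
E
```

```text
clock 15.23 pos [461.   34.3 214.5] yaw -3.03 tilt 0.50 gap 25.0 F [-0.1 -0.2 -1.7] q [ 0.05  0.15  1.8  -0.    1.21  0.1 ]
shift [ 0.0036 -0.002   0.0581] turn -0.0003
side pin lo [460.58301062  35.25729166] hi [460.74535055  35.01899235]
wrist pin lo [460.62386002  35.28110856] hi [460.90087027  35.29917031]
```

View pics/a10.png

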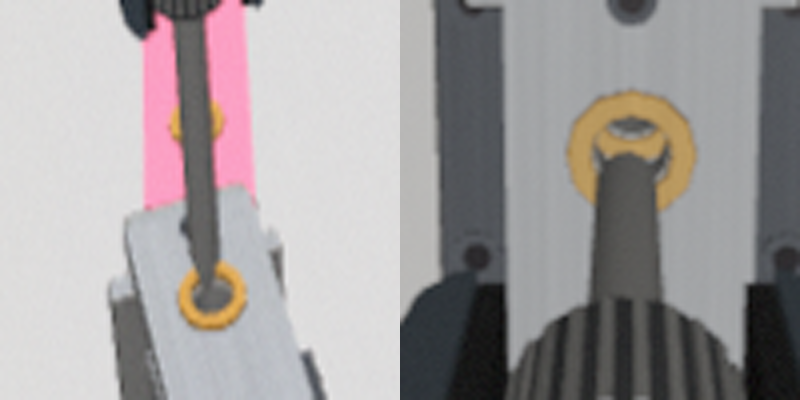

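The tip stands over the bore (side crop: tip (210,288), hole (212,296); wrist crop: tip (628,155), collar (632,152)). I'll shift x by +0.7 mm and go in.

Emit:
{"api": "move_arm", "payload": {
  "motion": [1,0.003,0,0,0,1,0.003,0,0.02,0,1,0.003,0,0.035,0,1,0.003,0,0.05,0,1,0.003,0,0.06,0,1,0.003,0,0.06,0]
}}

```text
clock: 15.83
eef_pos: [461.9, 34.2, 199.7]
ee_rot: [1.0, -0.026, -0.004, 0.001]
contact_force: [-0.0, 0.6, -1.5]
finger_gap: 24.9
```

```bash
python3 g.py 461.8 34.7 180 -3;python3 - <<'E'
from rel import *
P={n:bot.capture(n) for n in('side','wrist')}
for n in P: print(n,'up',bush(P[n],102,(461,34)),'pin lo',pin(P[n],(461.4,35),108,138)[0],'hi',pin(P[n],(461.4,35),145,175)[0])
save('a11',np.hstack([cv2.resize(P['side']['color'][270:350,230:330],(400,400),interpolation=2),cv2.resize(P['wrist']['color'][200:300,270:370],(400,400),interpolation=2)]))
E
```

```text
clock 15.83 pos [461.9  34.2 199.7] yaw -3.02 tilt 0.46 gap 24.9 F [-0.   0.6 -1.5] q [ 0.05  0.16  1.82 -0.    1.17  0.1 ]
shift [ 0.0003 -0.0021  0.0787] turn -0.0003
side up (array([461.11286829,  34.        ]), np.int64(100)) pin lo [461.343192    35.36634901] hi [461.64562652  35.20753917]
wrist up (array([461.55730915,  36.14388459]), np.int64(410)) pin lo [461.01759512  35.22071457] hi [461.49199899  35.24890345]
```

View pics/a11.png

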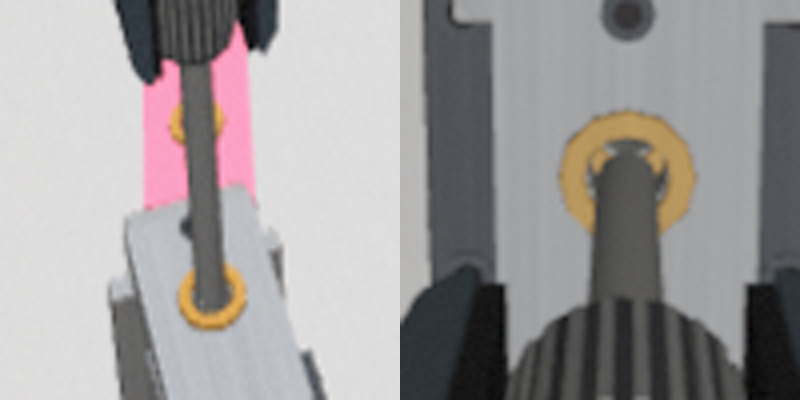

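The nose is inside the upper bush and no contact force shows. Continuing down to just above the lower bush.

Emit:
{"api": "move_arm", "payload": {
  "motion": [1,0,0,0.015,0,1,0,0,0.035,0,1,0,0,0.055,0,1,0,0,0.075,0,1,0,0,0.085,0,1,0,0,0.085,0]
}}

```text
clock: 16.43
eef_pos: [461.6, 34.2, 178.2]
ee_rot: [1.0, -0.026, -0.004, 0.001]
contact_force: [0.0, -0.5, -2.2]
finger_gap: 24.8
```

```bash
python3 g.py 461.8 34.7 160 -3;python3 - <<'E'
from rel import *
P={n:bot.capture(n) for n in('side','wrist')}
for n in P: print(n,'up',bush(P[n],102,(461,34)),'pin lo',pin(P[n],(461.4,35),105,130)[0],'hi',pin(P[n],(461.4,35),135,150)[0])
save('a12',np.hstack([cv2.resize(P['side']['color'][270:430,230:350],(400,500),interpolation=2),cv2.resize(P['wrist']['color'][200:300,270:370],(400,500),interpolation=2)]))
E
```

```text
clock 16.43 pos [461.6  34.2 178.2] yaw -3.02 tilt 0.49 gap 24.8 F [ 0.  -0.5 -2.2] q [ 0.05  0.18  1.86 -0.    1.12  0.1 ]
shift [ 0.0013 -0.0022  0.0729] turn -0.0003
side up (array([461.11286829,  34.        ]), np.int64(100)) pin lo [461.03395818  35.27905646] hi [461.46701751  35.22928902]
wrist up (array([461.60879108,  36.28881383]), np.int64(481)) pin lo [461.169418   35.2334627] hi [460.99958467  35.31995949]
```

View pics/a12.png

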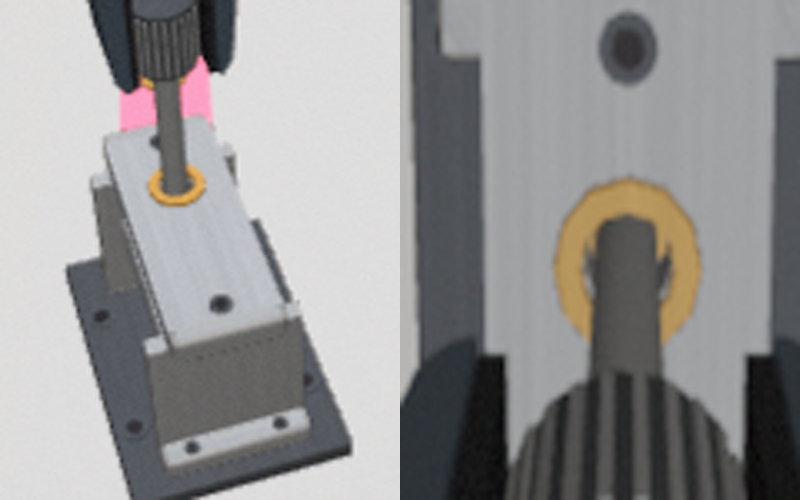

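The shank runs through the upper collar with gaps on both sides (wrist crop (630,270)). The plate has not moved. Entering the lower bush.

Emit:
{"api": "move_arm", "payload": {
  "motion": [1,0.001,0,0.012,0,1,0.001,0,0.025,0,1,0.001,0,0.038,0,1,0.001,0,0.05,0,1,0.001,0,0.06,0,1,0.001,0,0.06,0]
}}

```text
clock: 17.03
eef_pos: [461.9, 34.1, 163.3]
ee_rot: [1.0, -0.026, -0.004, 0.001]
contact_force: [1.0, 0.5, -0.7]
finger_gap: 25.0
```

```bash
python3 g.py 461.8 34.7 131.4 -3;python3 - <<'E'
from rel import *
P={n:bot.capture(n) for n in('side','wrist')}
for n in P: print(n,'up',bush(P[n],102,(461,34)))
E
```

```text
clock 17.03 pos [461.9  34.1 163.3] yaw -3.03 tilt 0.47 gap 25.0 F [ 1.   0.5 -0.7] q [ 0.05  0.19  1.88 -0.    1.08  0.1 ]
shift [ 0.0005 -0.0024  0.1278] turn -0.0003
side up (array([461.11290962,  34.        ]), np.int64(97))
wrist up (array([461.58749412,  36.24631105]), np.int64(531))
```

Emit:
{"api": "move_arm", "payload": {
  "motion": [1,0,0,0.012,0,1,0,0,0.025,0,1,0,0,0.038,0,1,0,0,0.05,0,1,0,0,0.06,0,1,0,0,0.06,0]
}}

```text
clock: 17.63
eef_pos: [461.8, 34.2, 148.2]
ee_rot: [1.0, -0.026, -0.004, 0.001]
contact_force: [-0.6, -0.0, -0.8]
finger_gap: 25.0
```

```bash
python3 g.py 461.8 34.7 131.4 -3
```

```text
clock 17.63 pos [461.8  34.2 148.2] yaw -3.02 tilt 0.49 gap 25.0 F [-0.6 -0.  -0.8] q [ 0.05  0.21  1.9  -0.    1.04  0.1 ]
shift [ 0.0006 -0.0023  0.0671] turn -0.0003
```

Emit:
{"api": "move_arm", "payload": {
  "motion": [1,0,0,0.012,0,1,0,0,0.025,0,1,0,0,0.038,0,1,0,0,0.05,0,1,0,0,0.062,0,1,0,0,0.068,0,1,0,0,0.068,0,1,0,0,0.068,0]
}}

```text
clock: 18.3
eef_pos: [461.6, 34.1, 131.2]
ee_rot: [1.0, -0.026, -0.004, 0.001]
contact_force: [0.3, 0.6, -0.8]
finger_gap: 25.0
```

```bash
python3 g.py 461.8 34.7 131.4 -3; python3 - <<'E'
from rel import *
P={n:bot.capture(n) for n in('side','wrist','top')}
for n in P:
    p=P[n];X=cloud(p)
    try: print(n,'up',bush(p,102,(461,34)))
    except Exception as e: print(e)
    m=(np.hypot(X[...,0]-461,X[...,1]-35)<18)&(X[...,2]>154)&(X[...,2]<170)
    m2=(np.hypot(X[...,0]-461,X[...,1]-35)<14)&(X[...,2]>104)&(X[...,2]<175)
    print('knobtop z',np.median(X[m][:,2]) if m.any() else None, 'axis',pin(p,(461.4,35),104,124)[0] if m2.sum()>20 else None)
save('side13',P['side']['color'])
save('a13',np.hstack([cv2.resize(P['side']['color'][270:430,230:350],(400,500),interpolation=2),cv2.resize(P['wrist']['color'][200:360,250:400],(400,500),interpolation=2)]))
E
```

```text
clock 18.30 pos [461.6  34.1 131.2] yaw -3.03 tilt 0.50 gap 25.0 F [ 0.3  0.6 -0.8] q [ 0.05  0.22  1.93 -0.    1.    0.1 ]
shift [ 0.0006 -0.0023 -0.001 ] turn -0.0003
side up (array([461.07751992,  34.01410663]), np.int64(100))
knobtop z 160.23529916870547 axis [461.40240361  34.73199777]
wrist up (array([461.83787946,  39.86205252]), np.int64(456))
knobtop z 159.91331070565866 axis [461.80052391  35.38200683]
top up (array([462.88968571,  43.53706523]), np.int64(5))
  return _methods._mean(a, axis=axis, dtype=dtype,
  ret = ret.dtype.type(ret / rcount)
Traceback (most recent call last):
  File "rel.py", line 21, in pin
    across=np.median([ (q@n) for q in P]); near=np.percentile(P@d,15)+5
                                                ~~~~~~~~~~~~~^^^^^^^^
IndexError: index -1 is out of bounds for axis 0 with size 0
```

```bash
python3 - <<'E'
from h import *
P={n:bot.capture(n) for n in('side','wrist')}
save('side14',P['side']['color'])
save('a14',np.hstack([cv2.resize(P['side']['color'][270:430,230:350],(400,500),interpolation=2),cv2.resize(P['wrist']['color'][200:360,250:400],(400,500),interpolation=2)]))
p=P['side'];X=cloud(p)
m=(np.hypot(X[...,0]-460,X[...,1]-16)<75)&(X[...,2]>94)&(X[...,2]<104)
r=cv2.minAreaRect(X[m][:,:2].astype(np.float32));print(r,np.median(X[m][:,2]))
E
python3 g.py 461.8 34.7 131.4 -3
```

```text
((460.5614929199219, 15.554729461669922), (116.37068939208984, 44.317020416259766), 86.76023864746094) 98.64648957930719
clock 18.55 pos [461.7  34.1 131.4] yaw -3.03 tilt 0.47 gap 24.6 F [-0.2 -0.8 -1.8] q [ 0.05  0.22  1.93 -0.    1.    0.1 ]
shift [ 0.0002 -0.0023 -0.0001] turn -0.0003
```

View pics/a14.png

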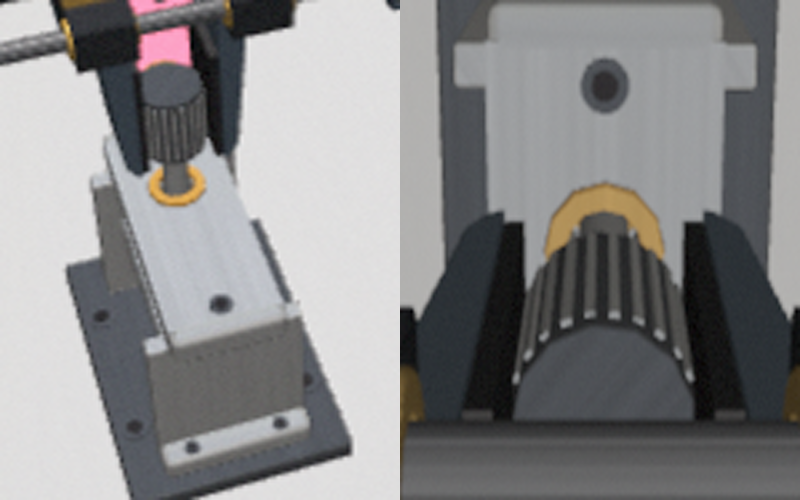

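View pics/side14.png

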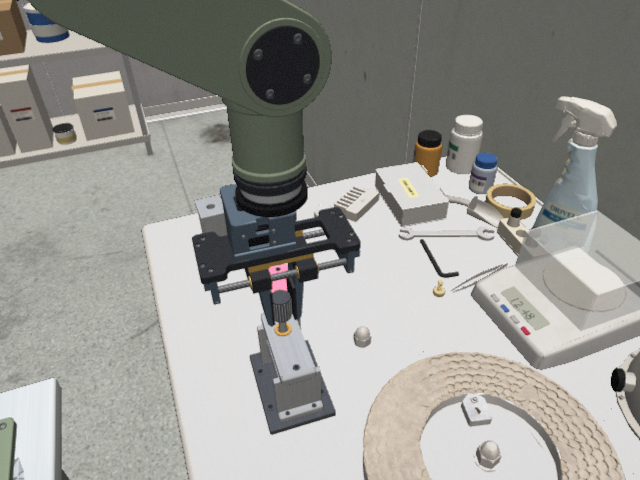

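The pin is through the upper collar at (282,329) in the side view. The knob top is at 160 mm, so the nose is at about 22 mm, in the middle of the allowed 10–32 mm. The plate is flat and there is no side load. Handing in.

```bash
python3 -c "
from bench import bot
print(bot.sign_off()); s=bot.read_state(); print(s['clock'],s['eef_pos'],s['finger_gap'],s['contact_force'])"
```

```text
the job is handed in; nothing more can be done
None
the job is handed in; nothing more can be done
```

The job is done and handed in at about 18.6 s. The grey bush plate lies on the jig's two walls, and the guide pin is held by its knob, upright through both bushes. The pink look-alike, nut, screw and dogs were not touched.

- **Plate:** It lies flat with its top at 98.6 mm, at the jig's yaw. The upper and lower bush centres agreed within about 0.3 mm in the side and top cameras before the pin went in. The side camera showed no collar shift afterwards.
- **Pin:** The knob top measured about 160 mm in two cameras, and the measured TCP height agrees. That puts the nose at about 22 mm, with the whole taper below the lower bush (which ends at 44 mm) and about 12 mm clear of the base plate. Apart from the pin's weight, the wrist force stayed around 1 N, so nothing jammed.
- **Not confirmed by sight:** No camera sees the nose under the crossbar, so its passage through the lower bush rests on heights and forces.
- **Checks that disagreed or failed:**
  - The cameras differed by 1–2 mm in y.
  - The last top-camera check found too little to measure (arm in the way), and the last wrist reading of the collar was unusable (knob in front).
  - The plate-middle reading moved from y 16.7 to 15.6 mm at the end. I put that down to the pin and fingers covering part of the plate.

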